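# Trace the round-nosed gasket template with the probe

### The job

Take the tracing probe out of its stand and run its pin along the edge of the round-nosed template: start on the straight side at the robot's left, go right round the nose and finish on the straight side at the robot's right, with the pin pressed against the edge all the way. Then put the probe back upright in its stand, pin fully down in the hole.

Things in the scene. Friction and masses are not known exactly. Their poses are not given: they have to be found in the camera images.
- probe_grip (a point): Middle of the probe's handle. The probe stands upright in a grey stand: a black square handle 24 x 24 mm, 62 mm tall (x, y of this point square to its faces, z up), under it a steel disc 36 mm across, 6 mm thick, then a bare steel pin 8 mm across, 38 mm long. This point is 75 mm above the pin's end. Not wanted: the ball-headed wooden awl in the other, like stand.
- probe_tip (a point): The round lower end of the probe's pin, on its axis, 75 mm below the middle of the handle; axes as the handle's. A held probe needs its pin's end 2 to 20 mm above the bench to meet the template's edge.
- probe: The whole probe, 106 mm long, about 0.15 kg; its origin is the pin's lower end, z up along the tool.
- template: Round-nosed aluminium plate, 14 mm thick, its top 26 mm above the bench. From above a U: half-round nose of radius 55 mm pointing roughly to the robot, then straight sides 90 mm long, 110 mm apart. Origin: centre of the nose's arc, on the underside; x from nose to tail (sides run x = 0 to 90 mm at y = +-55 mm), y to the robot's left, z up. Not wanted: the square-cornered plate, the disc.
- template_mid (a point): Middle of the template's top face, 45 mm tailward of the nose's arc centre; axes as the template's. The template sits on rubber mounts: pushed sideways it gives 2 mm per newton in any level direction, at most 18 mm, never turns or tips, and springs back. Pressing the pin 5 to 10 mm past the edge's free place keeps it in touch. Its underside is 12 mm clear of the bench all round.
- stand_hole0 (a point): Centre of the mouth of the hole in the top of the probe's stand, a grey block 60 x 60 mm and 45 mm high, fixed to the bench. The hole is 20 mm across, 42 mm deep. With the probe home, its disc rests on the block's top and the pin's end is 38 mm below this point. x, y along the block's sides, z up.
There are look-alikes about, which are no part of the job. What is shaped like the probe but orange or red is not meant. Leave any purple or yellow look-alike of the part that bears stand_hole0 alone.

How it is judged:
By the outcome, as a careful person would: the job done as asked, in the order asked, and still so for the second after the job is handed in, with the robot touching nothing.
It also fails if it takes over 59 s, if anything falls off the work surface, if the arm or the gripper's body presses on something with over 40 N, if the wrist force passes 120 N, or if a joint passes its speed limit or range.

### The arm

A 7-joint arm with a two-finger parallel gripper is mounted at the origin on the work surface. World frame = base frame: x ahead of the robot, y to its left, z up, the work surface at z = 0. Lengths are in m, angles in rad, forces in N, time in s.
With the tool pointing down it reaches from about 0.4 to 0.9 m from the base axis. Payload 5.5 kg.
Tool frame: the origin (TCP) lies midway between the tips of the shut fingers; the grasp point (between the pads) lies 19 mm behind it; z points along the fingers, y is the line along which they close (so a half turn about z gives the same grasp; the last joint's range is limited). The gripper opens to 92 mm and grips with 3 to 60 N. Pads are 19 mm wide; open, the fingers measure 130 mm over their backs; the gripper's body (75 mm by 190 mm) begins 47 mm behind the grasp point.
Start: joints at [1.613, 0.501, -0.427, 1.55, 0.221, 1.138, -0.21], TCP at [0.142, -0.634, 0.227] pointing down, gripper open.
Joint ranges: [-2.88, 2.88], [-0.31, 2.03], [-1.54, 1.56], [0.2, 2.42], [-1.41, 4.55], [0.19, 2.02], [-2.57, 2.57]. Speed limits (rad/s): [2.57, 2.57, 3.14, 3.14, 3.14, 3.14, 3.14].

### API

Orientations are given as a rotation vector (axis times angle).
In Python, from workcell import bot, optics gives the robot as it stands.
- The arm moves only by the shell command python3 -m inch 'ROWS' [OPENING] [FORCE]. ROWS is JSON, a list of rows, each an object with "linear": the shift along the tool's x, y, z each as a share of 30 mm, from -1 to 1, a list of three; "turn": the turn, a rotation vector about the tool's x, y, z each as a share of 0.12 rad, from -1 to 1, a list of three. A call has 1 to 8 rows; each row shifts and turns the commanded pose from where the row before left it, along the tool's axes as they then stand; what a row does not reach is not made up. A row lasts 1/12 s, in which the tool goes at most 41.7 mm and 7.16 degrees, less where a joint would pass 70% of its speed; a pose out of reach is approached as far as the arm can. A call with a number of a shift or a turn outside -1 to 1 is refused whole. A call with a gripper value outside its range is refused whole. OPENING is the opening, from 0 (shut) to 1 (fully open), set as the call begins (- or left out, the last holds). The fingers move at their own pace and stop on an object; FORCE is the grip in N (left out, the last holds). Time passes only in rows, so rows that do not move let the fingers close. It gives the time, the measured TCP pose, the force, the opening and the grip force at its end, in the units of the state.
- bot.get_obs(): the state, without advancing time (a new reading comes with each control period).
- optics.snapshot(name): name is "side" or "top"; returns the picture (420x560x3 uint8, blue, green, red); there is no depth.
- optics.camera_model(name): a dict with "mtx" (3x3 intrinsics, pixels), "D" ([k1, k2, p1, p2, k3] as OpenCV has them; the pictures are not rectified), "rvec" (rotation vector, rad) and "tvec" (3), from world to camera coordinates, as OpenCV has them. Camera axes: x right, y down, z forward; pixel columns grow to the right and rows downward; lengths in m; the calibration is good to about 2 mm. A picture is of the moment at which its call begins. camera_model takes no time and is no camera call.
- bot.finish_job(): hands the job in; it is judged then, once.
The state is a dict: "time": time; "joint_pos": joint angles; "joint_velocities": joint speeds; "tau": joint torques, N m; "tool_pos": TCP position; "orientation": TCP orientation; "wrist_force": force on the tool from outside, world axes, zero at the start; "ft_torque": the same for the moment, N m; "finger_gap": finger opening in m; "grasp_force": force on a finger pad.
Only numpy, scipy, OpenCV 4.12 (cv2) and the standard library are available. Lean on these libraries where they do the work, as an engineer would, in place of code of your own. Each camera call takes 0.05 s, during which the arm holds its last target. There are 200 camera calls.

## Working session

There is one attempt and no reset: what is moved stays moved. The work goes in short steps, Python scripts to look and compute and a shell command to move; the robot and the scene stay as the last step left them, time stands still between calls to the robot, and variables do not carry over. Pictures are saved under pics/ and viewed, at most 12 in all, crops included, and the job is handed in when it is done.

```bash
mkdir -p pics; python3 - <<'E'
from workcell import bot, optics
import cv2,numpy as np
for n in ("top","side"):
    cv2.imwrite(f"pics/{n}0.png",optics.snapshot(n))
    m=optics.camera_model(n); R=cv2.Rodrigues(np.array(m["rvec"]))[0]; print(n,np.round(-R.T@np.array(m["tvec"]).ravel(),3),np.round(R[2],2),m["mtx"])
o=bot.get_obs(); print(o["time"],o["tool_pos"],o["orientation"],o["finger_gap"])
E
```

```text
top [0.441 0.012 1.14 ] [ 0.04 -0.01 -1.  ] [[544.39550476   0.         276.16017801]
 [  0.         544.39550476 220.84835507]
 [  0.           0.           1.        ]]
side [ 0.379 -0.751  0.8  ] [ 0.12  0.71 -0.69] [[515.72613612   0.         277.5879823 ]
 [  0.         515.72613612 210.8612356 ]
 [  0.           0.           1.        ]]
0.1 [ 0.14216964 -0.63362878  0.22578257] [-3.12074551e+00 -3.45958586e-01  2.01213372e-04] 0.09181033315949728
```

View pics/top0.png

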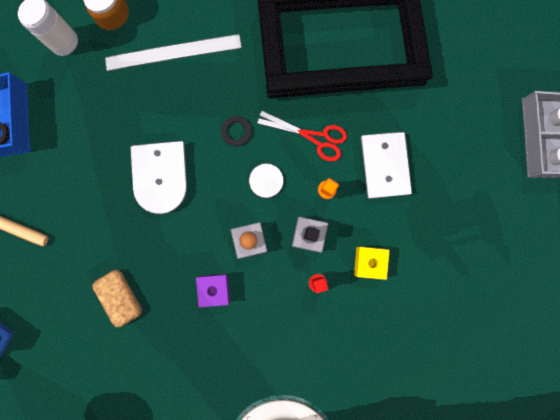

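View pics/side0.png

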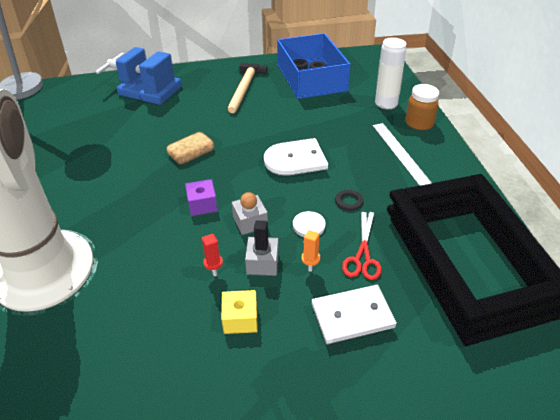

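The top view shows the round-nosed template at about (158,176), nose down towards the robot. The probe, with its black handle, stands in the grey block at (310,235), and the awl is at (249,240). The side view agrees, with the handle at (261,236).

```bash
cat > h.py <<'E'
import cv2,numpy as np
from workcell import bot, optics
def ray(n,px,z):
    m=optics.camera_model(n); R=cv2.Rodrigues(np.array(m["rvec"]))[0]; t=np.array(m["tvec"]).ravel()
    u=cv2.undistortPoints(np.array(px,float).reshape(-1,1,2),np.array(m["mtx"]),np.array(m["D"])).reshape(-1,2)
    d=np.c_[u,np.ones(len(u))]@R; c=-R.T@t
    return (c+d*((z-c[2])/d[:,2])[:,None])[:,:2]
def proj(n,p):
    m=optics.camera_model(n)
    return cv2.projectPoints(np.array(p,float).reshape(-1,1,3),np.array(m["rvec"]),np.array(m["tvec"]),np.array(m["mtx"]),np.array(m["D"]))[0].reshape(-1,2)
def blob(mask,seed):
    cs=cv2.findContours(mask.astype(np.uint8),cv2.RETR_EXTERNAL,cv2.CHAIN_APPROX_NONE)[0]
    cs=[c for c in cs if len(c)>15]
    return max(cs,key=lambda c:cv2.pointPolygonTest(c,seed,True)).reshape(-1,2)
E
python3 - <<'E'
from h import *
from scipy.optimize import least_squares
im=cv2.imread("pics/top0.png").astype(int)
c=blob(im.min(2)>140,(158,176)); w=ray("top",c,0.026)
print("template px box",c.min(0),c.max(0))
def sd(p):
    d=w-p[:2]; cx,sx=np.cos(p[2]),np.sin(p[2]); x=d[:,0]*cx+d[:,1]*sx; y=-d[:,0]*sx+d[:,1]*cx
    a=np.where(x<0,np.hypot(x,y)-.055,np.maximum(abs(y)-.055,x-.09)); return a
s=least_squares(sd,[w[:,0].mean()-.03,w[:,1].mean(),0],loss="soft_l1",f_scale=.001)
print("template",s.x,"rms",np.sqrt((sd(s.x)**2).mean()),"max",abs(sd(s.x)).max())
# stand: grey
mx,mn=im.max(2),im.min(2)
g=(mn>85)&(mx-mn<35)
c=blob(g,(300,240)); r=cv2.minAreaRect(c.astype(np.float32)); print("stand rect",r,c.min(0),c.max(0)); w2=ray("top",cv2.boxPoints(r),.045);print(w2,w2.mean(0))
e=w2[1]-w2[0];print(np.linalg.norm(w2-np.roll(w2,1,0),axis=1),np.degrees(np.arctan2(e[1],e[0])))
k=(mx<60)&(mx-mn<18)
c=blob(k,(312,234)); r=cv2.minAreaRect(c.astype(np.float32)); print("handle",r)
for n,sl in(("top",(slice(205,260),slice(280,340))),("side",(slice(205,290),slice(230,290)))):
    i=cv2.imread(f"pics/{n}0.png")[sl]; cv2.imwrite(f"pics/c_{n}.png",cv2.resize(i,None,fx=6,fy=6,interpolation=0))
a=cv2.imread("pics/c_top.png");b=cv2.imread("pics/c_side.png");h=max(a.shape[0],b.shape[0])
cv2.imwrite("pics/c.png",np.hstack([cv2.copyMakeBorder(q,0,h-q.shape[0],0,0,0) for q in(a,b)]))
E
```

```text
template px box [131 141] [185 213]
template [0.56030002 0.24242154 0.05883897] rms 0.0006356384935944274 max 0.0013424635293803333
stand rect ((309.4615478515625, 234.19232177734375), (30.790233612060547, 30.790231704711914), 11.309932708740234) [292 217] [327 252]
[[ 0.4308949  -0.02813142]
 [ 0.49141287 -0.0416659 ]
 [ 0.47793963 -0.10240751]
 [ 0.41734818 -0.08873512]] [ 0.4543989  -0.06523499]
[0.06209929 0.06201295 0.06221793 0.06211488] -12.606415706302295
handle ((311.32354736328125, 233.70591735839844), (13.096923828125, 12.369316101074219), 14.03624439239502)
```

View pics/c.png

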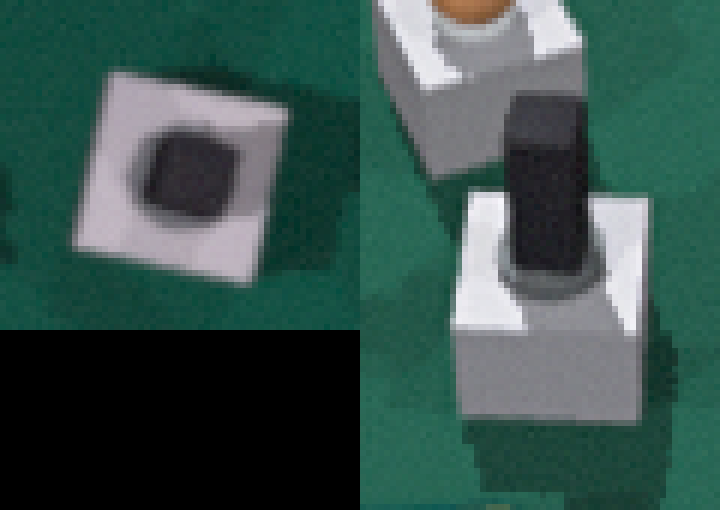

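The crops show the handle standing in its block, square to the block to within a couple of degrees. In the top view it is centred at about (311.5,234).

```bash
cat >> h.py <<'E'
from scipy.spatial.transform import Rotation as Ro
def go(p):
    "deltas in tool axes, units of 30 mm, from measured TCP to p"
    o=bot.get_obs(); R=Ro.from_rotvec(o["orientation"]); 
    print("t",round(o["time"],2),"tcp",np.round(o["tool_pos"],4),"F",np.round(o["wrist_force"],1),"gap",round(o["finger_gap"],4),"yaw",np.round(np.degrees(np.arctan2(*R.as_matrix()[[1,0],0])),1),"tilt",np.round(np.degrees(np.arccos(-R.as_matrix()[2,2])),2))
    print("units",np.round(R.inv().apply(np.array(p)-o["tool_pos"])/.03,2))
E
python3 - <<'E'
from h import *
print(ray("top",[[311.3,233.7]],.09),ray("side",[[261,236]],.082))
im=cv2.imread("pics/side0.png").astype(int); mx,mn=im.max(2),im.min(2)
c=blob((mx<75)&(mx-mn<25),(261,236)); print(c.min(0),c.max(0)); print(proj("side",[[.455,-.066,.113],[.455,-.066,.051]]))
go([.455,-.066,.2])
E
python3 -m inch '[{"linear":[0,0,0],"turn":[0,0,0.93]},{"linear":[0,0,0],"turn":[0,0,0.93]},{"linear":[0,0,0],"turn":[0,0,0.93]},{"linear":[0,0,0],"turn":[0,0,0.93]}]' 1
python3 -c "
from h import *
go([.455,-.066,.2])"
```

```text
[[ 0.45472489 -0.06559964]] [[ 0.45522258 -0.06945656]]
[254 221] [268 250]
[[259.99863409 223.37033812]
 [261.21049988 245.62150504]]
t 0.1 tcp [ 0.1422 -0.6336  0.2258] F [-0.4  0.2 -0.7] gap 0.0918 yaw 12.7 tilt 0.1
units [ 14.32 -16.18   0.89]
time: 0.43
tool_pos: [0.1422, -0.6338, 0.2261]
orientation: [-3.12, 0.362, 0.0]
wrist_force: [-0.3, -0.9, -0.9]
finger_gap: 0.0921
grasp_force: 0.0
t 0.43 tcp [ 0.1422 -0.6338  0.2261] F [-0.3 -0.9 -0.9] gap 0.0921 yaw -13.2 tilt 0.07
units [  5.81 -20.81   0.89]
```

```bash
python3 -m inch '[{"linear":[0.24,-0.85,0],"turn":[0,0,0]},{"linear":[0.24,-0.85,0],"turn":[0,0,0]},{"linear":[0.24,-0.85,0],"turn":[0,0,0]},{"linear":[0.24,-0.85,0],"turn":[0,0,0]},{"linear":[0.24,-0.85,0],"turn":[0,0,0]},{"linear":[0.24,-0.85,0],"turn":[0,0,0]},{"linear":[0.24,-0.85,0],"turn":[0,0,0]},{"linear":[0.24,-0.85,0],"turn":[0,0,0]}]'
python3 -m inch '[{"linear":[0.24,-0.85,0],"turn":[0,0,0]},{"linear":[0.24,-0.85,0],"turn":[0,0,0]},{"linear":[0.24,-0.85,0],"turn":[0,0,0]},{"linear":[0.24,-0.85,0],"turn":[0,0,0]},{"linear":[0.24,-0.85,0],"turn":[0,0,0]},{"linear":[0.24,-0.85,0],"turn":[0,0,0]},{"linear":[0.24,-0.85,0],"turn":[0,0,0]},{"linear":[0.24,-0.85,0],"turn":[0,0,0]}]'
python3 -c "
from h import *
print(bot.get_obs()['joint_pos'])
go([.455,-.066,.2])"
```

```text
time: 1.1
tool_pos: [0.2444, -0.4468, 0.2264]
orientation: [-3.121, 0.354, 0.001]
wrist_force: [0.5, 0.8, 0.3]
finger_gap: 0.0917
grasp_force: 0.0
time: 1.77
tool_pos: [0.3461, -0.2609, 0.2266]
orientation: [3.122, -0.354, -0.001]
wrist_force: [0.6, 0.4, 0.9]
finger_gap: 0.0922
grasp_force: 0.0
[ 1.1476253   0.11150341 -0.59608856  2.05990089  0.07497479  0.99097437
 -1.28316343]
t 1.77 tcp [ 0.3461 -0.2609  0.2266] F [0.6 0.4 0.9] gap 0.0922 yaw -12.9 tilt 0.02
units [ 2.09 -7.15  0.88]
```

```bash
python3 -m inch '[{"linear":[0.26,-0.9,0],"turn":[0,0,0]},{"linear":[0.26,-0.9,0],"turn":[0,0,0]},{"linear":[0.26,-0.9,0],"turn":[0,0,0]},{"linear":[0.26,-0.9,0],"turn":[0,0,0]},{"linear":[0.26,-0.9,0],"turn":[0,0,0]},{"linear":[0.26,-0.9,0],"turn":[0,0,0]},{"linear":[0.26,-0.9,0],"turn":[0,0,0]},{"linear":[0.26,-0.85,0],"turn":[0,0,0]}]'
python3 - <<'E'
from h import *
print(bot.get_obs()['joint_pos'])
go([.455,-.066,.063])
cv2.imwrite("pics/s1.png",optics.snapshot("side"))
E
```

```text
time: 2.43
tool_pos: [0.4549, -0.0657, 0.2266]
orientation: [3.122, -0.353, -0.0]
wrist_force: [0.2, -0.4, 0.3]
finger_gap: 0.0919
grasp_force: 0.0
[ 0.79283914  0.19367972 -0.78124848  2.00026031  0.16091666  1.00907399
 -1.86144429]
t 2.43 tcp [ 0.4549 -0.0657  0.2266] F [ 0.2 -0.4  0.3] gap 0.0919 yaw -12.9 tilt 0.01
units [0.01 0.01 5.45]
```

View pics/s1.png

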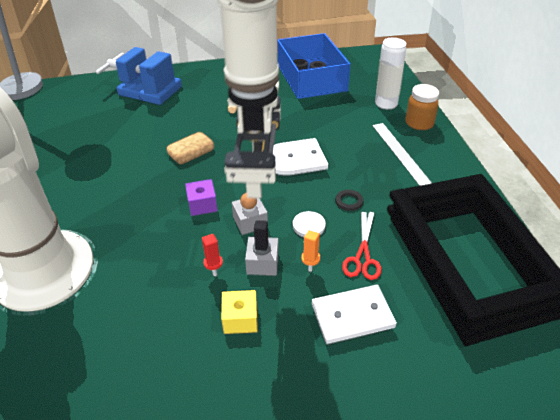

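The side view shows the gripper over the probe, with the awl standing clear behind it. I'll go down and grip.

```bash
python3 -m inch '[{"linear":[0,0,0.9],"turn":[0,0,0]},{"linear":[0,0,0.9],"turn":[0,0,0]},{"linear":[0,0,0.9],"turn":[0,0,0]},{"linear":[0,0,0.9],"turn":[0,0,0]},{"linear":[0,0,0.9],"turn":[0,0,0]},{"linear":[0,0,0.55],"turn":[0,0,0]},{"linear":[0,0,0.4],"turn":[0,0,0]},{"linear":[0,0,0],"turn":[0,0,0]}]'
python3 -m inch '[{"linear":[0,0,0],"turn":[0,0,0]},{"linear":[0,0,0],"turn":[0,0,0]},{"linear":[0,0,0],"turn":[0,0,0]},{"linear":[0,0,0],"turn":[0,0,0]},{"linear":[0,0,0],"turn":[0,0,0]},{"linear":[0,0,0],"turn":[0,0,0]},{"linear":[0,0,0],"turn":[0,0,0]},{"linear":[0,0,0],"turn":[0,0,0]}]' 0 50
python3 -c "
from h import *
go([.455,-.066,.063])"
```

```text
time: 3.15
tool_pos: [0.4527, -0.067, 0.0611]
orientation: [-3.121, 0.353, 0.007]
wrist_force: [0.1, 0.2, 0.4]
finger_gap: 0.092
grasp_force: 0.0
time: 3.82
tool_pos: [0.4548, -0.0673, 0.0634]
orientation: [3.121, -0.354, 0.001]
wrist_force: [-0.7, 0.6, 0.4]
finger_gap: 0.0431
grasp_force: 0.0
t 3.82 tcp [ 0.4548 -0.0673  0.0634] F [-0.7  0.6  0.4] gap 0.0431 yaw -12.9 tilt 0.02
units [-0.   -0.04  0.01]
```

```bash

python3 -m inch '[{"linear":[0,0,0],"turn":[0,0,0]},{"linear":[0,0,0],"turn":[0,0,0]},{"linear":[0,0,0],"turn":[0,0,0]},{"linear":[0,0,0],"turn":[0,0,0]},{"linear":[0,0,0],"turn":[0,0,0]},{"linear":[0,0,0],"turn":[0,0,0]}]' 0 50
python3 -c "
from h import *
go([.455,-.066,.063])"
```

```text
time: 4.32
tool_pos: [0.4546, -0.0671, 0.0632]
orientation: [-3.122, 0.353, 0.0]
wrist_force: [-0.0, 1.2, 0.1]
finger_gap: 0.024
grasp_force: 49.3
t 4.32 tcp [ 0.4546 -0.0671  0.0632] F [-0.   1.2  0.1] gap 0.024 yaw -12.9 tilt 0.01
units [ 0.   -0.04  0.01]
```

```bash

python3 -m inch '[{"linear":[0,0,-0.3],"turn":[0,0,0]},{"linear":[0,0,-0.7],"turn":[0,0,0]},{"linear":[0,0,-0.8],"turn":[0,0,0]},{"linear":[0,0,-0.8],"turn":[0,0,0]},{"linear":[0,0,-0.8],"turn":[0,0,0]},{"linear":[0,0,-0.7],"turn":[0,0,0]},{"linear":[0,0,-0.4],"turn":[0,0,0]},{"linear":[0,0,0],"turn":[0,0,0.3]}]'
python3 -m inch '[{"linear":[0,0,0],"turn":[0,0,0.9]},{"linear":[0,0,0],"turn":[0,0,0.95]},{"linear":[0,0,0],"turn":[0,0,0.95]},{"linear":[0,0,0],"turn":[0,0,0.95]},{"linear":[0,0,0],"turn":[0,0,0.95]},{"linear":[0,0,0],"turn":[0,0,0.95]},{"linear":[0,0,0],"turn":[0,0,0.95]},{"linear":[0,0,0],"turn":[0,0,0.95]}]'
python3 -m inch '[{"linear":[0,0,0],"turn":[0,0,0.95]},{"linear":[0,0,0],"turn":[0,0,0.9]},{"linear":[0,0,0],"turn":[0,0,0.7]},{"linear":[0,0,0],"turn":[0,0,0.3]},{"linear":[0,0,0],"turn":[0,0,0]},{"linear":[0,0,0],"turn":[0,0,0]}]'
python3 - <<'E'
from h import *
print(bot.get_obs()['joint_pos'])
T=np.array([.5603,.2424]);a=.0588;x=np.array([np.cos(a),np.sin(a)]);y=np.array([-x[1],x[0]])
p=T+.08*x+.085*y;print(p)
go([*p,.16]);cv2.imwrite("pics/s2.png",optics.snapshot("side")[60:300,150:400])
E
```

```text
time: 4.98
tool_pos: [0.4566, -0.0674, 0.2015]
orientation: [3.114, -0.409, 0.008]
wrist_force: [1.4, 0.2, -1.2]
finger_gap: 0.0237
grasp_force: 49.3
time: 5.65
tool_pos: [0.4515, -0.0685, 0.1936]
orientation: [2.735, -1.528, -0.018]
wrist_force: [-0.3, -0.4, -2.1]
finger_gap: 0.0235
grasp_force: 49.3
time: 6.15
tool_pos: [0.4491, -0.0667, 0.188]
orientation: [2.614, -1.708, -0.035]
wrist_force: [0.7, 0.1, -2.3]
finger_gap: 0.0239
grasp_force: 49.3
[-0.21914606  0.19086959  0.33822977  2.06180674 -0.07057879  0.92915244
 -2.57110594]
[0.63516662 0.33195439]
t 6.15 tcp [ 0.4491 -0.0667  0.188 ] F [ 0.7  0.1 -2.3] gap 0.0239 yaw -66.3 tilt 1.67
units [ -9.67 -11.04   0.71]
```

View pics/s2.png

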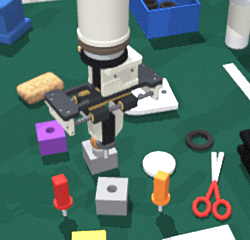

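The sign of my turn ran joint 7 to its limit. The crop shows the probe held, lifted and upright. I'll turn the other way, so that tool x lies along the template's +y and tool y along its +x.

```bash

python3 -m inch '[{"linear":[0,0,-0.2],"turn":[0,0,-0.7]},{"linear":[0,0,0],"turn":[0,0,-0.95]},{"linear":[0,0,0],"turn":[0,0,-0.95]},{"linear":[0,0,0],"turn":[0,0,-0.95]},{"linear":[0,0,0],"turn":[0,0,-0.95]},{"linear":[0,0,0],"turn":[0,0,-0.95]},{"linear":[0,0,0],"turn":[0,0,-0.95]},{"linear":[0,0,0],"turn":[0,0,-0.95]}]'
python3 -m inch '[{"linear":[0,0,0],"turn":[0,0,-0.95]},{"linear":[0,0,0],"turn":[0,0,-0.95]},{"linear":[0,0,0],"turn":[0,0,-0.95]},{"linear":[0,0,0],"turn":[0,0,-0.95]},{"linear":[0,0,0],"turn":[0,0,-0.95]},{"linear":[0,0,0],"turn":[0,0,-0.95]},{"linear":[0,0,0],"turn":[0,0,-0.95]},{"linear":[0,0,0],"turn":[0,0,-0.95]}]'
python3 - <<'E'
from h import *
print(bot.get_obs()['joint_pos'])
go([.635,.332,.16])
E
```

```text
time: 6.87
tool_pos: [0.4489, -0.0691, 0.1939]
orientation: [3.106, -0.43, -0.044]
wrist_force: [0.4, 0.7, -1.4]
finger_gap: 0.024
grasp_force: 49.3
time: 7.53
tool_pos: [0.4489, -0.0691, 0.194]
orientation: [-2.977, -0.981, 0.044]
wrist_force: [0.6, 0.6, -1.2]
finger_gap: 0.0238
grasp_force: 49.3
[-0.0179471   0.17818791  0.11937427  2.04946879 -0.01986229  0.94356318
 -0.82232617]
t 7.53 tcp [ 0.4489 -0.0691  0.194 ] F [ 0.6  0.6 -1.2] gap 0.0238 yaw 36.5 tilt 1.65
units [12.96 -7.05  0.92]
```

```bash

python3 -m inch '[{"linear":[0,0,0],"turn":[0,0,-0.95]},{"linear":[0,0,0],"turn":[0,0,-0.95]},{"linear":[0,0,0],"turn":[0,0,-0.95]},{"linear":[0,0,0],"turn":[0,0,-0.95]},{"linear":[0,0,0],"turn":[0,0,-0.95]},{"linear":[0,0,0],"turn":[0,0,-0.95]},{"linear":[0,0,0],"turn":[0,0,-0.95]},{"linear":[0,0,0],"turn":[0,0,-0.95]}]'
cat >> h.py <<'E'
def rot(yaw):
    o=bot.get_obs(); R=Ro.from_rotvec(o["orientation"]); c,s=np.cos(yaw),np.sin(yaw)
    W=Ro.from_matrix([[c,s,0],[s,-c,0],[0,0,-1]]); print("turn units",np.round((R.inv()*W).as_rotvec()/.12,2))
E
python3 - <<'E'
from h import *
print(bot.get_obs()['joint_pos'])
rot(np.pi/2+.0588)
go([.635,.332,.16])
E
```

```text
time: 8.2
tool_pos: [0.4489, -0.0691, 0.194]
orientation: [-2.233, -2.184, 0.034]
wrist_force: [-0.3, 0.3, -1.9]
finger_gap: 0.0239
grasp_force: 49.3
[0.07461085 0.17885362 0.01676877 2.04649891 0.00226889 0.944449
 0.06769521]
turn units [-0.24  0.01 -0.67]
t 8.2 tcp [ 0.4489 -0.0691  0.194 ] F [-0.3  0.3 -1.9] gap 0.0239 yaw 88.7 tilt 1.64
units [13.51  5.93  0.93]
```

```bash

python3 -m inch '[{"linear":[0,0,0],"turn":[-0.24,0.01,-0.67]},{"linear":[0.5,0.25,0],"turn":[0,0,0]},{"linear":[0.85,0.42,0],"turn":[0,0,0]},{"linear":[0.85,0.42,0],"turn":[0,0,0]},{"linear":[0.85,0.42,0],"turn":[0,0,0]},{"linear":[0.85,0.42,0],"turn":[0,0,0]},{"linear":[0.85,0.42,0],"turn":[0,0,0]},{"linear":[0.85,0.42,0],"turn":[0,0,0]}]'
python3 -m inch '[{"linear":[0.85,0.42,0],"turn":[0,0,0]},{"linear":[0.85,0.42,0],"turn":[0,0,0]},{"linear":[0.85,0.42,0],"turn":[0,0,0]},{"linear":[0.85,0.42,0],"turn":[0,0,0]},{"linear":[0.85,0.42,0],"turn":[0,0,0]},{"linear":[0.85,0.42,0],"turn":[0,0,0]},{"linear":[0.6,0.3,0],"turn":[0,0,0]},{"linear":[0.2,0.1,0],"turn":[0,0,0]}]'
python3 - <<'E'
from h import *
print(bot.get_obs()['joint_pos'])
rot(np.pi/2+.0588)
go([.635,.332,.066])
cv2.imwrite("pics/s3.png",np.hstack([optics.snapshot("side")[60:300,180:430],optics.snapshot("top")[50:290,50:300]]))
E
```

```text
time: 8.87
tool_pos: [0.5236, 0.1043, 0.1939]
orientation: [-2.162, -2.278, -0.0]
wrist_force: [0.8, -0.6, -0.9]
finger_gap: 0.024
grasp_force: 49.3
time: 9.53
tool_pos: [0.6017, 0.2886, 0.1933]
orientation: [-2.156, -2.279, -0.004]
wrist_force: [-0.3, 0.9, -1.9]
finger_gap: 0.0237
grasp_force: 49.3
[-0.38836559  0.53082161 -0.13719686  1.54329143  0.0738521   1.07173359
 -0.4869075 ]
turn units [-0.01 -0.04 -0.03]
t 9.53 tcp [0.6017 0.2886 0.1933] F [-0.3  0.9 -1.9] gap 0.0237 yaw 93.2 tilt 0.26
units [1.36 1.19 4.25]
```

View pics/s3.png

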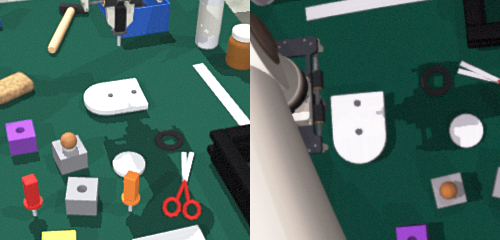

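```bash

python3 -m inch '[{"linear":[0.7,0.6,0.1],"turn":[0,0,0]},{"linear":[0.66,0.59,0.4],"turn":[0,0,0]},{"linear":[0,0,0.8],"turn":[0,0,0]},{"linear":[0,0,0.8],"turn":[0,0,0]},{"linear":[0,0,0.8],"turn":[0,0,0]},{"linear":[0,0,0.7],"turn":[0,0,0]},{"linear":[0,0,0.4],"turn":[0,0,0]},{"linear":[0,0,0.1],"turn":[0,0,0]}]'
python3 -m inch '[{"linear":[0,0,0],"turn":[0,0,0]},{"linear":[0,0,0],"turn":[0,0,0]}]'
python3 - <<'E'
from h import *
rot(np.pi/2+.0588)
go([.635,.332,.066])
s=optics.snapshot("side")
cv2.imwrite("pics/s4.png",cv2.resize(s[60:200,230:390],None,fx=4,fy=4,interpolation=cv2.INTER_CUBIC))
print(proj("side",[[.635,.332,.01],[.635,.332,.048]]))
E
```

```text
time: 10.3
tool_pos: [0.6331, 0.324, 0.0671]
orientation: [-2.164, -2.276, 0.01]
wrist_force: [-0.7, 0.3, -2.2]
finger_gap: 0.024
grasp_force: 49.3
time: 10.47
tool_pos: [0.6357, 0.3271, 0.0715]
orientation: [2.162, 2.278, 0.001]
wrist_force: [0.3, 0.1, -1.0]
finger_gap: 0.0238
grasp_force: 49.3
turn units [ 0.01  0.   -0.06]
t 10.47 tcp [0.6357 0.3271 0.0715] F [ 0.3  0.1 -1. ] gap 0.0238 yaw 93.0 tilt 0.07
units [ 0.16 -0.01  0.18]
[[306.87055393 136.56419939]
 [307.20751087 124.4700383 ]]
```

View pics/s4.png

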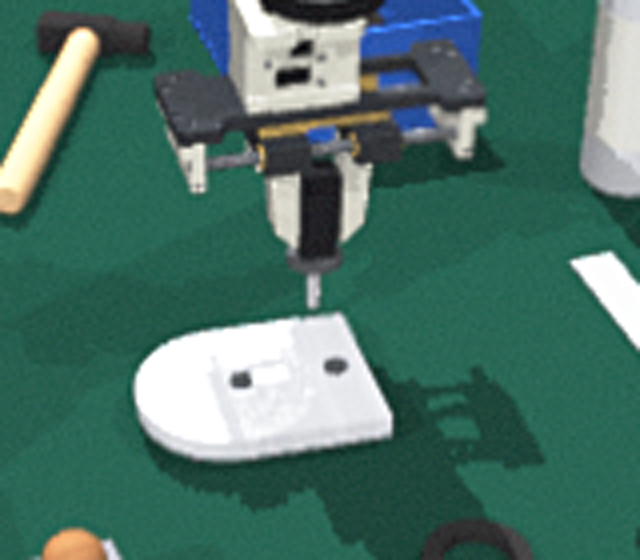

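The pin's end is at about (308,136) in the full side picture, beside the left straight side and near the tail. That agrees with the prediction to about 2 mm. Next I'll lower a little and press in.

```bash

python3 -m inch '[{"linear":[0,0,0.1],"turn":[0,0,0]},{"linear":[-0.4,0,0.08],"turn":[0,0,0]},{"linear":[-0.3,0,0],"turn":[0,0,0]},{"linear":[-0.15,0,0],"turn":[0,0,0]},{"linear":[-0.1,0,0],"turn":[0,0,0]},{"linear":[0,0,0],"turn":[0,0,0]},{"linear":[0,0,0],"turn":[0,0,0]}]'
cat >> h.py <<'E'
def tf():
    o=bot.get_obs(); d=np.array(o["tool_pos"])[:2]-[.5603,.2424]; c,s=np.cos(.0588),np.sin(.0588); f=np.array(o["wrist_force"])
    x,y=np.r_[c*d[0]+s*d[1],c*d[1]-s*d[0]]*1000
    print("T-frame mm",np.round([x,y],1),"dist",round(np.hypot(x,y),1),"ang",round(np.degrees(np.arctan2(y,x)),1),"F_T",np.round([c*f[0]+s*f[1],c*f[1]-s*f[0],f[2]],1))
E
python3 - <<'E'
from h import *
tf();go([.635,.332,.066])
E
```

```text
time: 11.1
tool_pos: [0.6361, 0.2998, 0.0649]
orientation: [2.161, 2.28, -0.001]
wrist_force: [-0.5, 3.2, -1.7]
finger_gap: 0.024
grasp_force: 49.3
T-frame mm [79.  52.9] dist 95.1 ang 33.8 F_T [-0.3  3.2 -1.7]
t 11.1 tcp [0.6361 0.2998 0.0649] F [-0.5  3.2 -1.7] gap 0.024 yaw 93.1 tilt 0.02
units [ 1.07  0.02 -0.04]
```

Contact shows 3.2 N, which matches about 6.5 mm of press. I'll trace the left side.

```bash

python3 -m inch '[{"linear":[-0.03,-0.15,0],"turn":[0,0,0]},{"linear":[0,-0.25,0],"turn":[0,0,0]},{"linear":[0,-0.25,0],"turn":[0,0,0]},{"linear":[0,-0.25,0],"turn":[0,0,0]},{"linear":[0,-0.25,0],"turn":[0,0,0]},{"linear":[0,-0.25,0],"turn":[0,0,0]},{"linear":[0,-0.25,0],"turn":[0,0,0]},{"linear":[0,-0.25,0],"turn":[0,0,0]}]'
python3 -c "
from h import *
tf()"
python3 -m inch '[{"linear":[0,-0.25,0],"turn":[0,0,0]},{"linear":[0,-0.25,0],"turn":[0,0,0]},{"linear":[0,-0.2,0],"turn":[0,0,0]},{"linear":[0,0,0],"turn":[0,0,0]},{"linear":[0,0,0],"turn":[0,0,0]}]'
python3 - <<'E'
from h import *
tf();rot(np.pi/2+.0588);go([.635,.332,.066])
a=np.radians(np.arange(90,271,8)); p=52*np.c_[np.sin(a),np.cos(a)]/30; print(np.round(np.diff(p,axis=0),2).tolist())
E
```

```text
time: 11.77
tool_pos: [0.5786, 0.2953, 0.065]
orientation: [2.161, 2.279, -0.001]
wrist_force: [3.0, 2.5, -0.7]
finger_gap: 0.0241
grasp_force: 49.3
T-frame mm [21.4 51.7] dist 56.0 ang 67.5 F_T [ 3.2  2.3 -0.7]
time: 12.18
tool_pos: [0.5577, 0.2941, 0.0647]
orientation: [2.161, 2.28, -0.003]
wrist_force: [2.4, 4.5, -1.4]
finger_gap: 0.0239
grasp_force: 49.3
T-frame mm [ 0.4 51.7] dist 51.7 ang 89.5 F_T [ 2.7  4.4 -1.4]
turn units [-0.01  0.01 -0.04]
t 12.18 tcp [0.5577 0.2941 0.0647] F [ 2.4  4.5 -1.4] gap 0.0239 yaw 93.1 tilt 0.12
units [ 1.12  2.64 -0.05]
[[-0.02, -0.24], [-0.05, -0.24], [-0.08, -0.23], [-0.11, -0.21], [-0.14, -0.2], [-0.17, -0.17], [-0.19, -0.15], [-0.21, -0.12], [-0.22, -0.09], [-0.23, -0.06], [-0.24, -0.03], [-0.24, 0.01], [-0.24, 0.04], [-0.23, 0.07], [-0.22, 0.11], [-0.2, 0.14], [-0.18, 0.16], [-0.16, 0.19], [-0.13, 0.21], [-0.1, 0.22], [-0.07, 0.23], [-0.03, 0.24]]
```

```bash

python3 -m inch '[{"linear":[-0.02,-0.24,0],"turn":[0,0,0]},{"linear":[-0.05,-0.24,0],"turn":[0,0,0]},{"linear":[-0.08,-0.23,0],"turn":[0,0,0]},{"linear":[-0.11,-0.21,0],"turn":[0,0,0]},{"linear":[-0.14,-0.2,0],"turn":[0,0,0]},{"linear":[-0.17,-0.17,0],"turn":[0,0,0]},{"linear":[-0.19,-0.15,0],"turn":[0,0,0]},{"linear":[-0.21,-0.12,0],"turn":[0,0,0]}]'
python3 -c "
from h import *
tf()"
python3 -m inch '[{"linear":[-0.22,-0.09,0],"turn":[0,0,0]},{"linear":[-0.23,-0.06,0],"turn":[0,0,0]},{"linear":[-0.24,-0.03,0],"turn":[0,0,0]},{"linear":[-0.24,0.01,0],"turn":[0,0,0]}]'
python3 -c "
from h import *
tf()"
```

```text
time: 12.85
tool_pos: [0.5116, 0.2613, 0.0644]
orientation: [2.161, 2.28, -0.006]
wrist_force: [-1.8, 2.5, -1.4]
finger_gap: 0.0238
grasp_force: 49.3
T-frame mm [-47.5  21.7] dist 52.2 ang 155.5 F_T [-1.7  2.6 -1.4]
time: 13.18
tool_pos: [0.5088, 0.2327, 0.0645]
orientation: [2.161, 2.279, -0.005]
wrist_force: [-2.2, -0.1, -2.0]
finger_gap: 0.0238
grasp_force: 49.3
T-frame mm [-52.   -6.6] dist 52.4 ang -172.7 F_T [-2.2  0.1 -2. ]
```

```bash

python3 -m inch '[{"linear":[-0.24,0.06,0],"turn":[0,0,0]},{"linear":[-0.23,0.09,0],"turn":[0,0,0]},{"linear":[-0.22,0.11,0],"turn":[0,0,0]},{"linear":[-0.2,0.14,0],"turn":[0,0,0]},{"linear":[-0.17,0.16,0],"turn":[0,0,0]},{"linear":[-0.15,0.19,0],"turn":[0,0,0]}]'
python3 -c "
from h import *
tf()"
python3 -m inch '[{"linear":[-0.12,0.21,0],"turn":[0,0,0]},{"linear":[-0.09,0.22,0],"turn":[0,0,0]},{"linear":[-0.06,0.23,0],"turn":[0,0,0]},{"linear":[-0.02,0.24,0],"turn":[0,0,0]}]'
python3 -c "
from h import *
tf()"
```

```text
time: 13.68
tool_pos: [0.5342, 0.1977, 0.0646]
orientation: [2.162, 2.278, -0.005]
wrist_force: [-4.0, -0.9, -1.3]
finger_gap: 0.0239
grasp_force: 49.3
T-frame mm [-28.7 -43.1] dist 51.8 ang -123.7 F_T [-4.1 -0.7 -1.3]
time: 14.02
tool_pos: [0.5623, 0.1908, 0.0648]
orientation: [2.161, 2.278, -0.003]
wrist_force: [-2.6, -2.9, -1.7]
finger_gap: 0.0241
grasp_force: 49.3
T-frame mm [ -1.  -51.7] dist 51.7 ang -91.1 F_T [-2.7 -2.7 -1.7]
```

```bash

python3 -m inch '[{"linear":[0.03,0.24,0],"turn":[0,0,0]},{"linear":[0,0.25,0],"turn":[0,0,0]},{"linear":[0,0.25,0],"turn":[0,0,0]},{"linear":[0,0.25,0],"turn":[0,0,0]},{"linear":[0,0.25,0],"turn":[0,0,0]},{"linear":[0,0.25,0],"turn":[0,0,0]}]'
python3 -c "
from h import *
tf()"
python3 -m inch '[{"linear":[0,0.25,0],"turn":[0,0,0]},{"linear":[0,0.25,0],"turn":[0,0,0]},{"linear":[0,0.25,0],"turn":[0,0,0]},{"linear":[0,0.2,0],"turn":[0,0,0]},{"linear":[0,0.2,0],"turn":[0,0,0]},{"linear":[0,0,0],"turn":[0,0,0]},{"linear":[0,0,0],"turn":[0,0,0]}]'
python3 - <<'E'
from h import *
tf();rot(np.pi/2+.0588)
s=optics.snapshot("side")
cv2.imwrite("pics/s5.png",cv2.resize(s[60:220,230:390],None,fx=3,fy=3,interpolation=cv2.INTER_CUBIC))
E
```

```text
time: 14.52
tool_pos: [0.6068, 0.1948, 0.0647]
orientation: [2.16, 2.279, -0.003]
wrist_force: [-2.6, -4.1, -0.5]
finger_gap: 0.0241
grasp_force: 49.3
T-frame mm [ 43.6 -50.3] dist 66.5 ang -49.1 F_T [-2.8 -3.9 -0.5]
time: 15.1
tool_pos: [0.641, 0.1968, 0.0648]
orientation: [2.161, 2.278, -0.002]
wrist_force: [-2.0, -4.7, -2.1]
finger_gap: 0.024
grasp_force: 49.3
T-frame mm [ 77.9 -50.3] dist 92.7 ang -32.8 F_T [-2.3 -4.5 -2.1]
turn units [ 0.    0.02 -0.05]
```

View pics/s5.png

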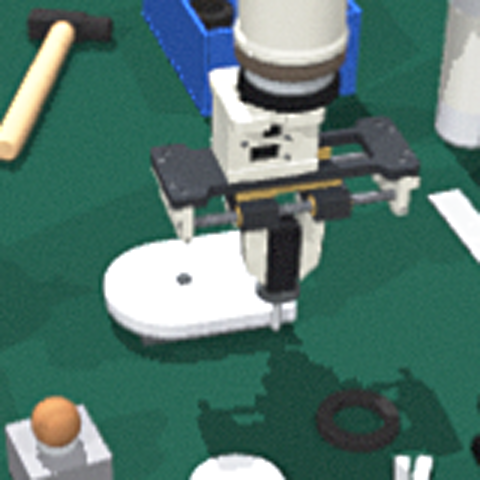

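The pin is against the right straight side, at (275,320) in the crop, near the tail, with about 4.5 N of press. The tracing is done, so I'll withdraw outward, lift and go back to the stand.

```bash

python3 -m inch '[{"linear":[-0.4,0,0],"turn":[0,0,0]},{"linear":[-0.6,0,0],"turn":[0,0,0]},{"linear":[-0.2,0,-0.4],"turn":[0,0,0]},{"linear":[0,0,-0.8],"turn":[0,0,0]},{"linear":[0,0,-0.9],"turn":[0,0,0]},{"linear":[0,0,-0.9],"turn":[0,0,0]},{"linear":[0,0,-0.8],"turn":[0,0,0]},{"linear":[0,0,-0.5],"turn":[0,0,0]}]'
python3 - <<'E'
from h import *
print(bot.get_obs()['joint_pos'])
rot(np.pi/2+.0588);go([.4545,-.066,.18])
E
```

```text
time: 15.82
tool_pos: [0.6445, 0.1631, 0.1993]
orientation: [2.158, 2.278, 0.01]
wrist_force: [-0.2, 0.4, -1.1]
finger_gap: 0.0243
grasp_force: 49.3
[-0.20216839  0.51589249 -0.12122876  1.55182638  0.06832325  1.07079251
 -0.28636105]
turn units [ 0.06 -0.01 -0.04]
t 15.82 tcp [0.6445 0.1631 0.1993] F [-0.2  0.4 -1.1] gap 0.0243 yaw 93.1 tilt 0.41
units [-7.29 -6.74  0.58]
```

```bash

python3 -m inch '[{"linear":[-0.4,-0.37,0],"turn":[0,0,0]},{"linear":[-0.7,-0.65,0],"turn":[0,0,0]},{"linear":[-0.75,-0.69,0],"turn":[0,0,0]},{"linear":[-0.75,-0.69,0],"turn":[0,0,0]},{"linear":[-0.75,-0.69,0],"turn":[0,0,0]},{"linear":[-0.75,-0.69,0],"turn":[0,0,0]},{"linear":[-0.75,-0.69,0],"turn":[0,0,0]},{"linear":[-0.75,-0.69,0],"turn":[0,0,0]}]'
python3 -m inch '[{"linear":[-0.75,-0.69,0],"turn":[0,0,0]},{"linear":[-0.55,-0.5,0],"turn":[0,0,0]},{"linear":[-0.3,-0.3,0],"turn":[0,0,0]},{"linear":[0,0,0],"turn":[0,0,0]},{"linear":[0,0,0],"turn":[0,0,0]}]'
python3 - <<'E'
from h import *
rot(np.pi/2+.0588);go([.4545,-.066,.12])
E
```

```text
time: 16.48
tool_pos: [0.4969, -0.0148, 0.196]
orientation: [2.158, 2.278, 0.004]
wrist_force: [0.3, -0.5, -1.0]
finger_gap: 0.0241
grasp_force: 49.3
time: 16.9
tool_pos: [0.4558, -0.0644, 0.1956]
orientation: [2.16, 2.277, 0.002]
wrist_force: [-0.0, 1.0, -1.3]
finger_gap: 0.0241
grasp_force: 49.3
turn units [ 0.03  0.01 -0.05]
t 16.9 tcp [ 0.4558 -0.0644  0.1956] F [-0.   1.  -1.3] gap 0.0241 yaw 93.0 tilt 0.2
units [-0.05 -0.06  2.52]
```

Down to a tip about 12 mm above the mouth, then look.

```bash

python3 -m inch '[{"linear":[-0.05,-0.06,0.4],"turn":[0.03,0,0]},{"linear":[0,0,0.7],"turn":[0,0,0]},{"linear":[0,0,0.7],"turn":[0,0,0]},{"linear":[0,0,0.5],"turn":[0,0,0]},{"linear":[0,0,0.3],"turn":[0,0,0]},{"linear":[0,0,0],"turn":[0,0,0]},{"linear":[0,0,0],"turn":[0,0,0]}]'
python3 - <<'E'
from h import *
rot(np.pi/2+.0588);go([.4545,-.066,.0632])
s=optics.snapshot("side")
cv2.imwrite("pics/s6.png",cv2.resize(s[180:290,210:310],None,fx=5,fy=5,interpolation=cv2.INTER_CUBIC))
t=bot.get_obs()["tool_pos"]
print(proj("side",[[.4544,-.0652,.045],[t[0],t[1],t[2]-.0562]]))
E
```

```text
time: 17.48
tool_pos: [0.4528, -0.0658, 0.1158]
orientation: [-2.158, -2.279, 0.007]
wrist_force: [0.9, 0.1, -1.8]
finger_gap: 0.0241
grasp_force: 49.3
turn units [-0.04  0.01 -0.03]
t 17.48 tcp [ 0.4528 -0.0658  0.1158] F [ 0.9  0.1 -1.8] gap 0.0241 yaw 93.1 tilt 0.29
units [-0.01  0.06  1.75]
[[260.96221129 247.42142729]
 [260.23333115 242.51837656]]
```

View pics/s6.png

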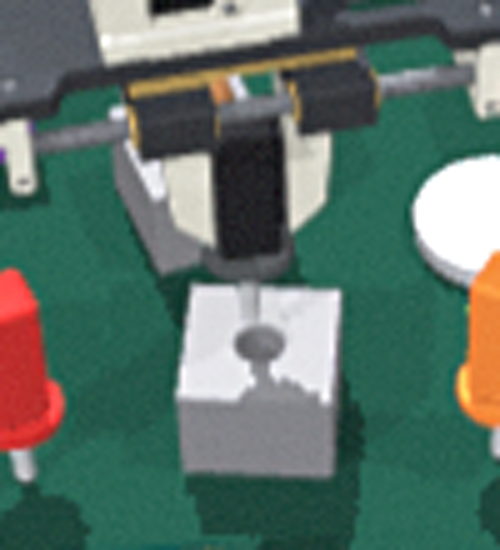

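The hole mouth is at about (262,248.5) and the pin's end at about (260,243.5) in the full side picture. The pin needs about 3.5 mm more in +x (tool +y).

```bash

python3 -m inch '[{"linear":[0,0.12,0],"turn":[-0.04,0,0]},{"linear":[0,0,0.25],"turn":[0,0,0]},{"linear":[0,0,0.25],"turn":[0,0,0]},{"linear":[0,0,0.2],"turn":[0,0,0]},{"linear":[0,0,0],"turn":[0,0,0]}]'
python3 - <<'E'
from h import *
rot(np.pi/2+.0588);go([.456,-.066,.0632])
s=optics.snapshot("side")
cv2.imwrite("pics/s7.png",cv2.resize(s[180:290,210:310],None,fx=5,fy=5,interpolation=cv2.INTER_CUBIC))
E
```

```text
time: 17.95
tool_pos: [0.455, -0.0664, 0.0939]
orientation: [-2.161, -2.28, 0.003]
wrist_force: [-1.1, -0.9, -1.4]
finger_gap: 0.0241
grasp_force: 49.3
turn units [-0.01  0.01 -0.05]
t 17.95 tcp [ 0.455  -0.0664  0.0939] F [-1.1 -0.9 -1.4] gap 0.0241 yaw 93.0 tilt 0.11
units [0.01 0.04 1.02]
```

View pics/s7.png

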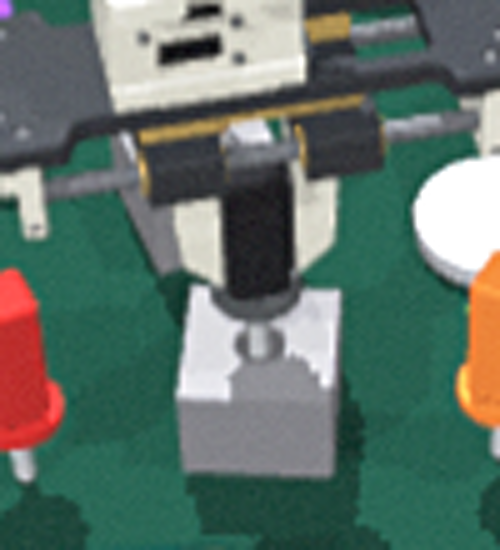

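The pin is inside the mouth and centred at (260,340) in the crop. I'll lower it home.

```bash

python3 -m inch '[{"linear":[0,0,0.2],"turn":[0,0,0]},{"linear":[0,0,0.25],"turn":[0,0,0]},{"linear":[0,0,0.25],"turn":[0,0,0]},{"linear":[0,0,0.15],"turn":[0,0,0]},{"linear":[0,0,0.08],"turn":[0,0,0]},{"linear":[0,0,0],"turn":[0,0,0]},{"linear":[0,0,0],"turn":[0,0,0]}]'
python3 - <<'E'
from h import *
rot(np.pi/2+.0588);go([.456,-.066,.0632])
E
```

```text
time: 18.58
tool_pos: [0.4562, -0.0665, 0.0672]
orientation: [2.161, 2.279, -0.001]
wrist_force: [0.7, 0.2, -1.8]
finger_gap: 0.0239
grasp_force: 49.3
turn units [ 0.    0.01 -0.05]
t 18.58 tcp [ 0.4562 -0.0665  0.0672] F [ 0.7  0.2 -1.8] gap 0.0239 yaw 93.1 tilt 0.09
units [ 0.02 -0.    0.13]
```

```bash

python3 -m inch '[{"linear":[0,0,0.07],"turn":[0,0,0]},{"linear":[0,0,0.05],"turn":[0,0,0]},{"linear":[0,0,0.03],"turn":[0,0,0]},{"linear":[0,0,0],"turn":[0,0,0]},{"linear":[0,0,0],"turn":[0,0,0]}]'
python3 - <<'E'
from h import *
go([.456,-.066,.0632])
E
```

```text
time: 19.0
tool_pos: [0.4565, -0.0665, 0.0632]
orientation: [2.16, 2.278, -0.0]
wrist_force: [-0.2, 0.2, 2.9]
finger_gap: 0.0238
grasp_force: 49.3
t 19.0 tcp [ 0.4565 -0.0665  0.0632] F [-0.2  0.2  2.9] gap 0.0238 yaw 93.1 tilt 0.12
units [ 0.02 -0.01 -0.  ]
```

The upward force shows the disc resting on the block. I'll release.

```bash

python3 -m inch '[{"linear":[0,0,0],"turn":[0,0,0]},{"linear":[0,0,0],"turn":[0,0,0]},{"linear":[0,0,0],"turn":[0,0,0]},{"linear":[0,0,0],"turn":[0,0,0]},{"linear":[0,0,0],"turn":[0,0,0]},{"linear":[0,0,0],"turn":[0,0,0]},{"linear":[0,0,0],"turn":[0,0,0]},{"linear":[0,0,0],"turn":[0,0,0]}]' 0.8
python3 -m inch '[{"linear":[0,0,-0.3],"turn":[0,0,0]},{"linear":[0,0,-0.6],"turn":[0,0,0]},{"linear":[0,0,-0.8],"turn":[0,0,0]},{"linear":[0,0,-0.8],"turn":[0,0,0]},{"linear":[0,0,-0.8],"turn":[0,0,0]},{"linear":[0,0,-0.8],"turn":[0,0,0]},{"linear":[0,0,-0.4],"turn":[0,0,0]},{"linear":[0,0,0],"turn":[0,0,0]}]'
python3 - <<'E'
from h import *
go([.456,-.066,.2])
s=optics.snapshot("side"); cv2.imwrite("pics/s8.png",cv2.resize(s[130:290,170:350],None,fx=3,fy=3))
E
```

```text
time: 19.67
tool_pos: [0.4563, -0.0665, 0.0629]
orientation: [2.16, 2.279, -0.001]
wrist_force: [-0.8, 0.5, -0.6]
finger_gap: 0.0714
grasp_force: 0.0
time: 20.33
tool_pos: [0.4584, -0.0665, 0.2016]
orientation: [2.157, 2.275, 0.006]
wrist_force: [0.4, -0.7, 0.2]
finger_gap: 0.0734
grasp_force: 0.0
t 20.33 tcp [ 0.4584 -0.0665  0.2016] F [ 0.4 -0.7  0.2] gap 0.0734 yaw 93.0 tilt 0.45
units [ 0.02 -0.08  0.05]
```

View pics/s8.png

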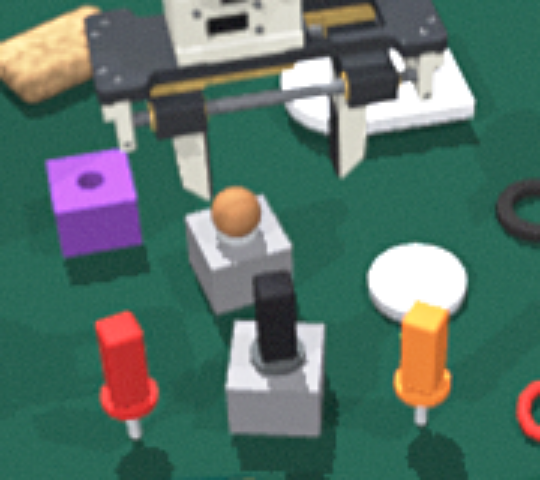

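The probe stands upright in its stand at (275,320) in the crop, with its disc flat on the block and the gripper clear above it.

```bash
python3 -c "
from workcell import bot
print(bot.finish_job())"
```

```text
the job is handed in; nothing more can be done
None
```

The probe's pin traced the template from the left straight side round the nose to the right straight side, with contact force at every check. The probe is back upright in its stand with the pin fully down, and the job is handed in at about 20 s; one over-turn took joint 7 to its range limit (read −2.571 against −2.57) before I turned back.

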